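# Index the condiment table by one hole

## Robot

A 7-joint arm with a two-finger parallel gripper is mounted at the origin on a cart in front of the work surface, level with it; the furniture and walls round the work are solid. World frame = base frame: x ahead of the robot, y to its left, z up, the work surface at z = 0. Lengths are in m, angles in rad, forces in N, time in s.
With the tool pointing down it reaches from about 0.4 to 0.85 m from the base axis. Payload 10.4 kg.
Tool frame: the origin (TCP) lies on the centre line of the jaws, within the pads' length; the fingertips stand 14 mm ahead of it and the grasp point (between the pads) lies 5 mm behind it (manip.tip_reach is the distance from the TCP to the fingertips, in m); z points along the fingers, y is the line along which they close (so a half turn about z gives the same grasp; the last joint's range is limited). The gripper opens to 85 mm and grips with 20 to 120 N. Pads are 22 mm wide; open, the fingers measure 114 mm over their backs; the gripper's body (76 mm by 85 mm) begins 54 mm behind the grasp point. The pads swing forward as they close: fully open they stand 13 mm farther back than shut.
Start: joints at [1.2, 0.332, -0.065, 1.46, 0.022, 1.35, -0.088], TCP at [0.213, -0.588, 0.245] pointing down, gripper open.
Joint ranges: [-2.6, 2.6], [-0.5, 2.12], [-1.47, 1.34], [0.16, 2.42], [-1.27, 4.41], [0.06, 2.06], [-2.6, 2.6]. Speed limits (rad/s): [2.22, 2.22, 2.79, 2.79, 3.14, 3.14, 3.14].

## Interface

Orientations are given as a unit quaternion [x, y, z, w].
In Python, from workcell import manip gives the robot as it stands.
- The arm moves only by the shell command python3 -m pendant 'ROWS' [FORCE]. ROWS is JSON, a list of rows, each a list of 7 numbers: the shift along the tool's x, y, z in units of 50 mm (1.0 is 50 mm), then the turn, a rotation vector about the tool's x, y, z in units of 8 degrees (1.0 is 8 degrees), then the opening, from -1 (shut) to 1 (fully open), so that 0 is half open. In form: [[dx, dy, dz, ax, ay, az, jaw], ...]. A call has exactly 10 rows; each row is the pose to reach, as a shift and turn from the pose commanded when the call began, along the tool's axes at that moment; what a row does not reach only later rows make up. A row lasts 1/8 s, in which the tool goes at most 62.5 mm and 10.7 degrees, less where a joint would pass 70% of its speed; a pose out of reach is approached as far as the arm can. A call with a gripper value outside its range is refused whole. The fingers move at their own pace and stop on an object; FORCE is the grip in N (left out, the last holds). Time passes only in rows, so rows that repeat a pose let the fingers close, or fill a call up. It gives the time, the measured TCP pose, the force, the opening and the grip force at its end, in the units of the state.
- manip.get_obs(): the state, without advancing time (a new reading comes with each control period).
- manip.camera(name): name is "scene" or "top"; returns (picture, depth): 384x512x3 uint8, red, green, blue; 384x512 float32, m along the optical axis (not along the pixel's ray), 0 where there is no reading.
- manip.get_calibration(name): a dict with "fx", "fy", "cx", "cy" (pixels), "xyz" and "orientation" of the camera in the world. Camera axes: x right, y up, looking along -z (the intrinsics and any distortion apply to the point x, -y, -z); pixel columns grow to the right and rows downward; lengths in m; the calibration is good to about 2 mm. A picture is of the moment at which its call begins. get_calibration takes no time and is no camera call.
- manip.hand_in(): hands the job in; it is judged then, once.
Trained networks look in the newest picture that a camera, given by its name, has taken for a name from the list of things; names that differ only in an ending like _2 or _b are one class to them, and where a whole thing is asked for, a point or a joint stands for the part that bears it (a point fixed in the world has none). Each returns a list of dicts, best first, with "p" (0 to 1); they miss things now and then, are a little off and sometimes report something else, mostly with a low value. They report only what shows in the picture. A call takes as long as a camera call.
- manip.find_in(thing, camera): "box" ([left, top, right, bottom] in pixels, round what is visible of it).
- manip.trace(thing, camera): "pixels" (384x512 bool, what is visible of it) and "box" ([left, top, right, bottom] in pixels, round what is visible of it).
- manip.tip_of(thing, camera): "pixel" ([column, row] in pixels: a listed point, or the origin of a listed thing).
The state is a dict: "clock": time; "joint_pos": joint angles; "joint_velocities": joint speeds; "tau": joint torques, N m; "position": TCP position; "ee_rot": TCP orientation; "ft_force": force on the tool from outside, world axes, zero at the start; "torque": the same for the moment, N m; "grip_width": opening from 0.0 (shut) to 1.0 (fully open); "grasp_force": force on a finger pad.
Only numpy, scipy, OpenCV 4.12 (cv2) and the standard library are available. Lean on these libraries where they do the work, as an engineer would, in place of code of your own. Each camera call takes 0.05 s, during which the arm holds its last target. There are 200 camera calls.

## Task

Bring the salt shaker to the wire serving arch: press the black plunger button on the handle of the round condiment table down so that the table unlocks, turn the table to the next hole the short way round, and let the plunger spring fully up in that hole so that the table is locked again. Do not go past that hole, leave the jars and the tub standing on their seats without lifting or touching them, and do not disturb the other things on the work surface.

Things in the scene. Friction and masses are not known exactly. Their poses are not given: they have to be found in the camera images.
- carousel_base: fixed base of the round condiment table: notched index ring (radius 162 mm, top 36 mm up) and a wire serving arch (92 mm wide, 205 mm high) standing 176 mm from the axis. Origin: on the turning axis, on the work surface; z up, x from the axis to the arch. The ring has six holes (notches), one every 60 degrees (1.047 rad)
- axis (a point): point on the vertical turning axis of the table, 53.5 mm above the work surface, level with the seats; fixed. The table is an aluminium disc of radius 128 mm with six grey seats, 76 mm across, every 60 degrees, 88 mm from the axis
- serving_place (a point): where the thing to be served stands: the centre of the seat just inside the arch, 88 mm from the axis, 53.5 mm above the work surface; fixed to the base
- index_table (a joint): angle of the turning table in rad, 0 at the start, positive counter-clockwise from above; holes at 0, +-1.047, ... with 0.01 rad of play; end stops at +-2.0. With the plunger down it turns easily (about 0.5 N at the handle) and stays where it is left
- plunger (a joint): travel of the plunger in m: 0 up (locked), 0.014 fully down (hard stop). The pin has left the hole at 0.010. A spring lifts it, 3 N at the top, 6 N at the bottom. Let go between holes it stays about 0.010 down, the pin rubbing under the ring; the table still turns and it snaps up when the next hole comes
- button_top (a point): centre of the plunger button's flat top (34 mm along the arm, 46 mm across it), 140 mm above the work surface when up, 126 mm fully down; it moves with the button. z up, x towards the turning axis. It lies on the axis of the handle column, 168 mm from the turning axis, at the start opposite the arch
- handle (a point): centre of the handle's yoke, on the column's axis, 137 mm above the work surface. Two upright steel cheeks stand either side of the button, 64 mm apart inside (along y), 36 mm long (along x), 6 mm thick, tops 157 mm above the work surface; a fingertip pushes the table by them. x towards the turning axis, z up; open along x
- salt_shaker: salt shaker with a domed metal top, 44 mm across, 90 mm tall, the thing to be served; stands loose on a seat next to the arch, to the left or to the right. Origin: centre of its underside, z up
- pepper_jar: jar with a green screw cap, 46 mm across, 106 mm tall, loose on the seat at the arch at the start. Origin: centre of its underside, z up
- tub: wide printed tub, 72 mm across, 71 mm tall, loose on the other seat next to the arch. Origin: centre of its underside, z up
- spice_jar: jar with a dark cap, 44 mm across, 105 mm tall, loose on another seat. Origin: centre of its underside, z up
- cup: bystander: mug, 84 x 118 x 85 mm, on the work surface. Origin: centre of its underside
- timer: bystander: round dial timer, 72 mm across, 37 mm high. Origin: centre of its underside
- dish: bystander: small dish, 90 mm across, 20 mm high. Origin: centre of its underside
- bottle: bystander: bottle, 50 x 67 mm, 152 mm tall. Origin: centre of its underside

How it is judged:
By the outcome, as a careful person would: the job done as asked, in the order asked, and still so for the second after the job is handed in, with the robot touching nothing.
It also fails if it takes over 45 s, if anything falls off the work surface, if the arm or the gripper's body presses on something with over 40 N, if the wrist force passes 120 N, or if a joint passes its speed limit or range.

## Working session

There is one attempt and no reset: what is moved stays moved. The work goes in short steps, Python scripts to look and compute and a shell command to move; the robot and the scene stay as the last step left them, time stands still between calls to the robot, and variables do not carry over. Pictures are saved under pics/ and viewed, at most 10 in all, crops included, and the job is handed in when it is done.

```bash
mkdir -p pics; cat > h.py <<'E'
import numpy as np, cv2
from scipy.spatial.transform import Rotation as R
from workcell import manip
def ray(c,px):
    k=manip.get_calibration(c); r=R.from_quat(k["orientation"])
    d=np.array([(px[0]-k["cx"])/k["fx"],-(px[1]-k["cy"])/k["fy"],-1.])
    return np.array(k["xyz"]),r.apply(d)
def at_z(c,px,z):
    o,d=ray(c,px); return o+d*(z-o[2])/d[2]
def at_depth(c,px,dep):
    o,d=ray(c,px); return o+d*dep
E
python3 - <<'E'
from h import *
o=manip.get_obs(); print(o["position"],o["ee_rot"],o["ft_force"],manip.tip_reach,o["clock"])
ims=[]
for c in("scene","top"):
    im,d=manip.camera(c); cv2.imwrite(f"pics/{c}0.png",im[:,:,::-1])
    k=manip.get_calibration(c);print(c,k)
    for t,z in(("button_top",.140),("handle",.137),("axis",.0535),("serving_place",.0535),("salt_shaker",.0535),("pepper_jar",.0535),("tub",.0535),("spice_jar",.0535),("cup",0),("timer",0),("dish",0),("bottle",0)):
        r=manip.tip_of(t,c)
        if r:
            p=r[0]["pixel"]; print(t,np.round(p,1),round(r[0]["p"],2),np.round(at_z(c,p,z),3),"depth pt",np.round(at_depth(c,p,d[int(p[1]),int(p[0])]),3))
        else: print(t,"none")
E
```

```text
[ 0.21288814 -0.58723391  0.24449152] [ 9.84913968e-01  1.73043170e-01 -1.43679777e-04 -7.18183091e-04] [1.01967928 0.14425313 0.36372519] 0.014 0.0
scene {'fx': 359.31047043894336, 'fy': 359.31047043894336, 'cx': 257.44992108847305, 'cy': 188.29668968045598, 'xyz': array([0.01688856, 0.77852297, 0.57378635]), 'orientation': array([-0.15632183,  0.51208411,  0.80456089, -0.25693407])}
button_top [299.1 189.6] 0.63 [ 0.441 -0.04   0.14 ] depth pt [ 0.441 -0.041  0.139]
handle [296.5 186.9] 0.78 [ 0.459 -0.057  0.137] depth pt [ 0.457 -0.055  0.138]
axis [257.8 196.8] 0.68 [ 0.607 -0.076  0.053] depth pt [ 0.602 -0.07   0.057]
serving_place [243.8 185. ] 0.87 [ 0.698 -0.122  0.053] depth pt [0.594 0.016 0.133]
salt_shaker [230.3 197.8] 0.88 [ 0.674 -0.018  0.053] depth pt [ 0.662 -0.005  0.062]
pepper_jar [239.6 187.7] 0.59 [ 0.696 -0.096  0.053] depth pt [ 0.689 -0.087  0.059]
tub [229.6 195.3] 0.67 [ 0.687 -0.031  0.053] depth pt [ 0.662 -0.001  0.072]
spice_jar [248.2 207.3] 0.6 [ 0.589 -0.     0.053] depth pt [0.576 0.018 0.066]
cup [321.1 183.9] 0.87 [ 0.534 -0.4    0.   ] depth p
[... 761 characters left out ...]
] 0.72 [ 0.702 -0.107  0.054] depth pt [ 0.679 -0.101  0.159]
salt_shaker [264.2 164.8] 0.67 [ 0.675 -0.017  0.054] depth pt [ 0.658 -0.017  0.136]
pepper_jar [288.1 156.9] 0.73 [ 0.703 -0.098  0.054] depth pt [ 0.68  -0.093  0.157]
tub [309.7 176.8] 0.85 [ 0.634 -0.171  0.054] depth pt [ 0.622 -0.164  0.123]
spice_jar [260.7 187.2] 0.61 [ 0.598 -0.006  0.054] depth pt [ 0.583 -0.007  0.155]
cup [383.3 206.9] 0.97 [ 0.54  -0.429  0.   ] depth pt [ 0.531 -0.408  0.082]
timer [352.3 232.7] 0.71 [ 0.45  -0.321  0.   ] depth pt [ 0.448 -0.314  0.035]
dish [178.1 216.3] 0.84 [0.502 0.279 0.   ] depth pt [0.501 0.277 0.014]
bottle [144.4 197.6] 0.71 [0.567 0.399 0.   ] depth pt [0.555 0.375 0.091]
```

View pics/top0.png

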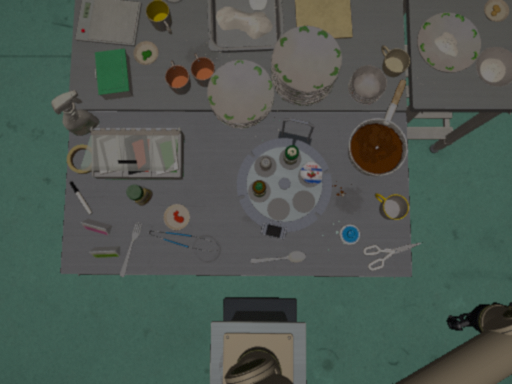

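View pics/scene0.png

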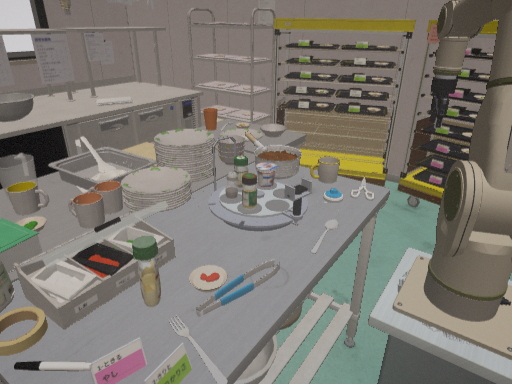

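```bash
cat > m.py <<'E'
from h import *
from scipy.optimize import least_squares
def cloud(c,d):
    k=manip.get_calibration(c); v,u=np.mgrid[0:384,0:512]
    D=np.stack([(u-k["cx"])/k["fx"],-(v-k["cy"])/k["fy"],-np.ones(u.shape)],-1)*d[...,None]
    return R.from_quat(k["orientation"]).apply(D.reshape(-1,3)).reshape(384,512,3)+k["xyz"]
if __name__=="__main__":
  for c in("top","scene"):
    im,d=manip.camera(c); P=cloud(c,d); ok=d>0
    near=np.hypot(P[...,0]-.617,P[...,1]+.08)<.19
    m=ok&near&(P[...,2]>.025)&(P[...,2]<.07); q=P[m][:,:2].astype(np.float32)
    (x,y),r=cv2.minEnclosingCircle(q); print(c,"ring",round(x,4),round(y,4),round(r,4))
    b=ok&(np.hypot(P[...,0]-.449,P[...,1]+.038)<.05)&(P[...,2]>.115)
    q=P[b]; print("yoke n",len(q),q.mean(0).round(4),q.min(0).round(3),q.max(0).round(3))
    e=b&(im.max(-1)<60); q=P[e]; print("black",len(q),q.mean(0).round(4),np.median(q[:,2]).round(4),q.min(0).round(3),q.max(0).round(3))
    rs=manip.trace("button_top",c)
    if rs: 
        q=P[rs[0]["pixels"]&ok]; print("trace",rs[0]["p"],len(q),np.median(q,0).round(4))
    a=ok&near&(P[...,2]>.1); 
    if c=="top":
        s=im[205:255,235:310,::-1]; cv2.imwrite("pics/crop.png",cv2.resize(s,None,fx=8,fy=8,interpolation=2))
E
python3 m.py
```

```text
top ring 0.6104 -0.0791 0.1834
yoke n 280 [ 0.4468 -0.0472  0.1375] [ 0.422 -0.086  0.115] [ 0.47  -0.009  0.164]
black 154 [ 0.4474 -0.0475  0.1394] 0.1397 [ 0.427 -0.072  0.13 ] [ 0.466 -0.025  0.149]
trace 0.6 137 [ 0.4465 -0.0497  0.1396]
scene ring 0.6125 -0.0642 0.1831
yoke n 398 [ 0.4439 -0.0411  0.1373] [ 0.422 -0.086  0.116] [ 0.473 -0.005  0.159]
black 20 [ 0.4383 -0.0417  0.1385] 0.1387 [ 0.429 -0.065  0.135] [ 0.458 -0.023  0.142]
```

View pics/crop.png

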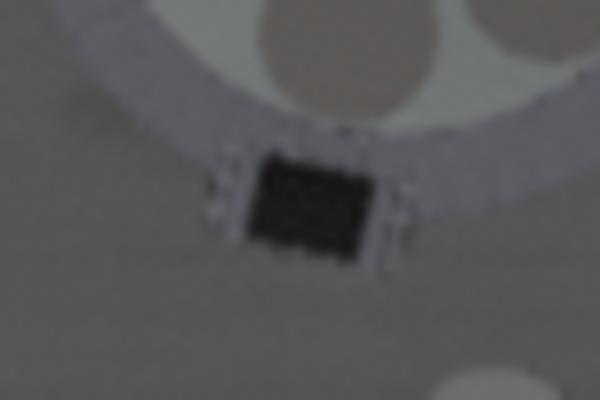

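Top view: the shaker (265,165) is on the left of the arch (295,130), so the table turns clockwise. Button is at (274,231) and lands at world (0.447, −0.048, 0.140), which matches the stated height. Axis is about (0.612, −0.087). I'll approach above the button with the fingers shut.

```bash
python3 -m pendant '[[1,-1.05,0,0,0,-1,-1],[2,-2.1,0,0,0,-2,-1],[3,-3.2,0,0,0,-3,-1],[4,-4.2,0,0,0,-4,-1],[5,-5.3,0,0,0,-5,-1],[6,-6.3,0,0,0,-6,-1],[7,-7.4,0,0,0,-7.06,-1],[8.1,-8.55,0,0,0,-7.06,-1],[8.1,-8.55,0,0,0,-7.06,-1],[8.1,-8.55,0,0,0,-7.06,-1]]' 20
python3 - <<'E'
from h import *
o=manip.get_obs(); print(o["position"],R.from_quat(o["ee_rot"]).as_matrix().round(3),o["ft_force"],o["joint_pos"])
E
```

```text
clock: 2.75
position: [0.4489, -0.044, 0.2458]
ee_rot: [0.784, 0.62, 0.0, 0.0]
ft_force: [1.4, -0.5, -0.1]
grip_width: 0.003
grasp_force: 0.0
[ 0.44894881 -0.04399369  0.24576474] [[ 0.231  0.973  0.001]
 [ 0.973 -0.231  0.   ]
 [ 0.     0.001 -1.   ]] [ 1.39896372 -0.48530409 -0.0950368 ] [ 0.69055498 -0.02566069 -0.6725443   1.86395913 -0.01665925  1.29653266
 -0.21012136]
```

```bash
python3 -m pendant '[[0,0,0.4,0,0,0,-1],[0,0,0.8,0,0,0,-1],[0,0,1.2,0,0,0,-1],[0,0,1.5,0,0,0,-1],[0,0,1.65,0,0,0,-1],[0,0,1.65,0,0,0,-1],[0,0,1.65,0,0,0,-1],[0,0,1.65,0,0,0,-1],[0,0,1.65,0,0,0,-1],[0,0,1.65,0,0,0,-1]]'
python3 - <<'E'
from h import *
o=manip.get_obs(); print(o["position"],o["ft_force"])
im,d=manip.camera("scene"); cv2.imwrite("pics/s1.png",cv2.resize(im[130:250,220:360,::-1],None,fx=5,fy=5,interpolation=2))
E
```

```text
clock: 4.0
position: [0.4481, -0.0477, 0.1629]
ee_rot: [0.786, 0.618, 0.0, 0.0]
ft_force: [-0.3, 0.0, 0.2]
grip_width: 0.0
grasp_force: 0.0
[ 0.4481435  -0.04767884  0.16292334] [-0.34584969  0.04857187  0.15024753]
```

View pics/s1.png

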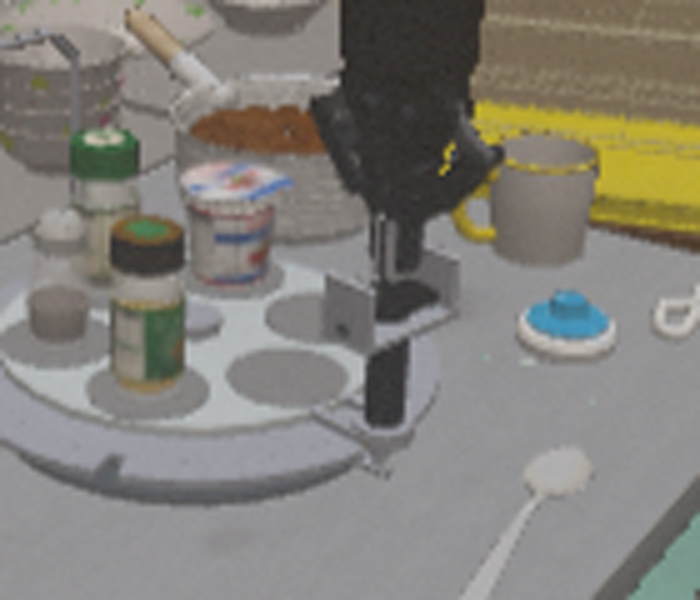

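Crop: the shut fingers stand over the black button (410,295), between the cheeks at (350,310) and (440,280). The next notch shows at (105,467). Pressing now.

```bash
python3 -m pendant '[[0,0,0.1,0,0,0,-1],[0,0,0.2,0,0,0,-1],[0,0,0.26,0,0,0,-1],[0,0,0.32,0,0,0,-1],[0,0,0.37,0,0,0,-1],[0,0,0.42,0,0,0,-1],[0,0,0.42,0,0,0,-1],[0,0,0.42,0,0,0,-1],[0,0,0.42,0,0,0,-1],[0,0,0.42,0,0,0,-1]]'
python3 - <<'E'
from h import *
im,d=manip.camera("scene")
for c in("scene",):
    r=manip.tip_of("button_top",c); print(r[:1])
E
```

```text
clock: 5.3
position: [0.4482, -0.0476, 0.1419]
ee_rot: [0.786, 0.618, 0.0, 0.0]
ft_force: [-2.5, -0.6, 5.1]
grip_width: 0.005
grasp_force: 2.7
[{'pixel': [299.2, 191.2], 'p': 0.52}]
```

```bash
python3 -m pendant '[[0,0,0.03,0,0,0,-1],[0.12,0,0.03,0,0,0.25,-1],[0.29,0.01,0.03,0,0,0.63,-1],[0.53,0.04,0.03,0,0,1.13,-1],[0.76,0.09,0.03,0,0,1.63,-1],[0.98,0.15,0.03,0,0,2.13,-1],[1.2,0.22,0.03,0,0,2.63,-1],[1.42,0.31,0.03,0,0,3.13,-1],[1.58,0.39,0.03,0,0,3.5,-1],[1.68,0.45,0.03,0,0,3.75,-1]]'
python3 - <<'E'
from m import *
im,d=manip.camera("scene"); cv2.imwrite("pics/s2.png",cv2.resize(im[130:250,200:340,::-1],None,fx=5,fy=5,interpolation=2))
im,d=manip.camera("top")
for t,z in(("salt_shaker",.0535),("tub",.0535),("pepper_jar",.0535)):
    r=manip.tip_of(t,"top"); p=at_z("top",r[0]["pixel"],z); print(t,r[0]["p"],p.round(3),np.degrees(np.arctan2(p[1]+.087,p[0]-.612)))
E
```

```text
clock: 6.65
position: [0.4896, 0.0299, 0.1403]
ee_rot: [0.919, 0.394, -0.0, -0.001]
ft_force: [-3.2, 2.9, 5.9]
grip_width: 0.0
grasp_force: 2.9
salt_shaker 0.6 [ 0.702 -0.064  0.054] 14.002143751803725
tub 0.92 [ 0.594 -0.166  0.054] -103.15674808507504
pepper_jar 0.8 [ 0.675 -0.137  0.054] -38.14517567730577
```

View pics/s2.png

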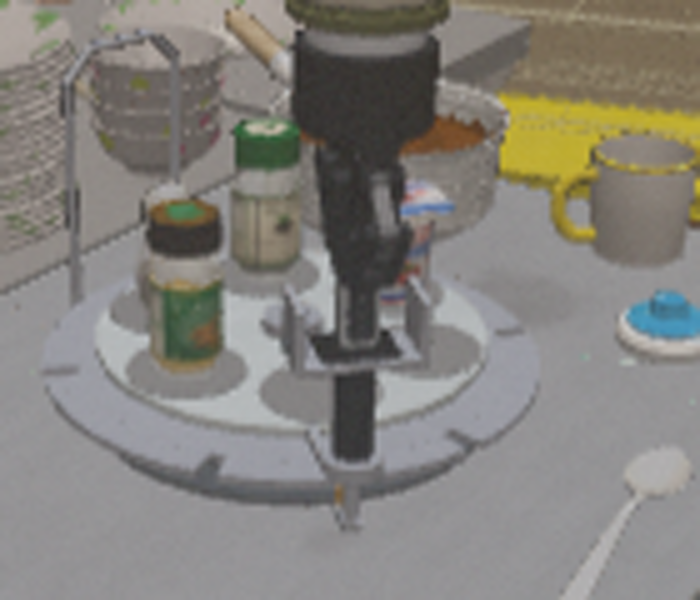

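Crop: the table has turned about 29° with the finger centred on the button (350,345); the pin is between notches (210,468) and (460,440). I'll go on to 50°, then release so it rubs before the hole.

```bash
python3 -m pendant '[[0.18,0,0,0,0,0.38,-1],[0.41,0.03,0,0,0,0.88,-1],[0.64,0.06,0,0,0,1.38,-1],[0.87,0.11,0,0,0,1.88,-1],[1.04,0.16,0,0,0,2.25,-1],[1.15,0.2,0,0,0,2.5,-1],[1.15,0.2,0,0,0,2.5,-1],[1.15,0.2,-0.15,0,0,2.5,-1],[1.15,0.2,-0.42,0,0,2.5,-1],[1.15,0.2,-0.42,0,0,2.5,-1]]'
python3 - <<'E'
from m import *
im,d=manip.camera("scene"); cv2.imwrite("pics/s3.png",cv2.resize(im[130:250,200:340,::-1],None,fx=5,fy=5,interpolation=2))
im,d=manip.camera("top")
for t,z in(("salt_shaker",.0535),("tub",.0535),("pepper_jar",.0535)):
    r=manip.tip_of(t,"top"); p=at_z("top",r[0]["pixel"],z); print(t,r[0]["p"],p.round(3),np.degrees(np.arctan2(p[1]+.087,p[0]-.612)))
o=manip.get_obs(); print(o["position"],o["ft_force"],o["joint_pos"])
E
```

```text
clock: 8.15
position: [0.5372, 0.0633, 0.1626]
ee_rot: [0.974, 0.228, 0.001, 0.0]
ft_force: [-0.2, 0.6, 0.1]
grip_width: -0.003
grasp_force: 0.0
salt_shaker 0.61 [ 0.699 -0.088  0.054] -0.7984396308847372
tub 0.78 [ 0.57  -0.157  0.054] -121.22198635076414
pepper_jar 0.68 [ 0.657 -0.157  0.054] -57.088655833574556
[0.53638132 0.0632835  0.16093133] [0.167904   0.823455   0.17910943] [ 0.37389961  0.27939361 -0.661924    1.76473172  0.1858602   1.16124739
 -1.4538284 ]
```

View pics/s3.png

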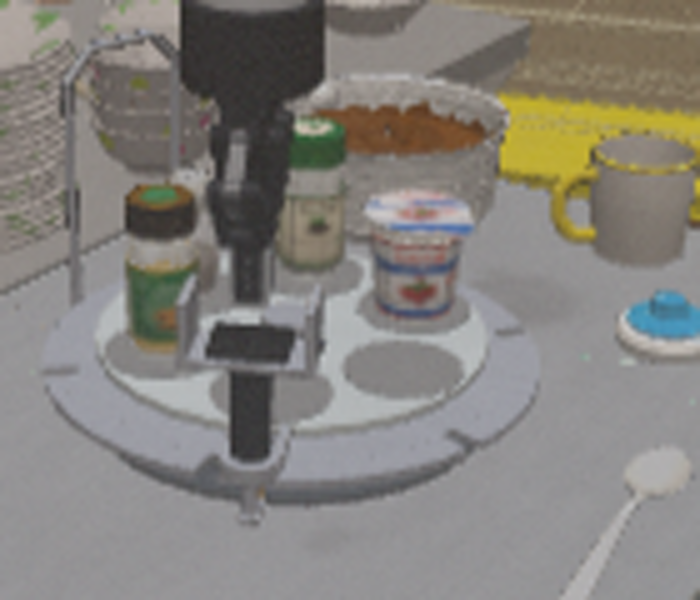

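Crop: the finger is clear of the button, which sits about half up at (250,343); the pin (250,505) is just short of the notch at (210,468). Now I'll push the leading cheek (190,325) slowly.

```bash
python3 -m pendant '[[0.18,0,0,0,0,0.38,-1],[0.29,0.01,0,0,0,0.63,-1],[0.35,0.02,0,0,0,0.75,-1],[0.41,0.03,0,0,0,0.88,-1],[0.47,0.03,0,0,0,1,-1],[0.53,0.04,0,0,0,1.13,-1],[0.58,0.05,0,0,0,1.25,-1],[0.64,0.06,0,0,0,1.38,-1],[0.7,0.07,0,0,0,1.5,-1],[0.76,0.09,0,0,0,1.63,-1]]'
python3 - <<'E'
from m import *
im,d=manip.camera("scene"); P=cloud("scene",d)
b=manip.tip_of("button_top","scene")[0]; u,v=map(int,b["pixel"]); print(b,P[v,u])
im,d=manip.camera("top")
for t,z in(("salt_shaker",.0535),("tub",.0535),("pepper_jar",.0535)):
    r=manip.tip_of(t,"top"); p=at_z("top",r[0]["pixel"],z); print(t,r[0]["p"],p.round(3),np.degrees(np.arctan2(p[1]+.087,p[0]-.612)))
o=manip.get_obs(); print(o["position"],o["ft_force"])
E
```

```text
clock: 9.65
position: [0.5728, 0.0765, 0.1613]
ee_rot: [0.993, 0.116, 0.0, -0.0]
ft_force: [0.5, -0.2, 0.5]
grip_width: 0.004
grasp_force: 0.3
{'pixel': [242.3, 200.1], 'p': 0.58} [0.54892068 0.08326882 0.12527578]
salt_shaker 0.72 [ 0.704 -0.097  0.053] -6.225934522970645
tub 0.88 [ 0.549 -0.144  0.054] -137.75046378328483
pepper_jar 0.47 [ 0.648 -0.162  0.054] -64.30552468549888
[0.57268911 0.07637776 0.16140344] [-0.49326655 -0.25631215 -0.34361773]
```

```bash
python3 -m pendant '[[0.02,0,0,0,0,0.05,-1],[0.04,0,0,0,0,0.1,-1],[0.06,0,0,0,0,0.15,-1],[0.08,0,0,0,0,0.2,-1],[0.1,0,0,0,0,0.25,-1],[0.12,0,0,0,0,0.3,-1],[0.14,0,0,0,0,0.3,-1],[0.16,0,0,0,0,0.35,-1],[0.18,0,0,0,0,0.4,-1],[0.18,0,0,0,0,0.4,-1]]'
python3 - <<'E'
from m import *
im,d=manip.camera("scene"); cv2.imwrite("pics/s4.png",cv2.resize(im[130:250,200:340,::-1],None,fx=5,fy=5,interpolation=2))
o=manip.get_obs(); print(o["position"],o["ft_force"],o["torque"])
E
```

```text
clock: 11.2
position: [0.5814, 0.0784, 0.1613]
ee_rot: [0.996, 0.089, 0.0, 0.0]
ft_force: [-0.5, -0.7, 1.2]
grip_width: -0.001
grasp_force: 0.0
[0.58139902 0.07842094 0.16131147] [-0.26214315  1.01118365  0.36054794] [-0.01055106  0.04038827 -0.02862936]
```

View pics/s4.png

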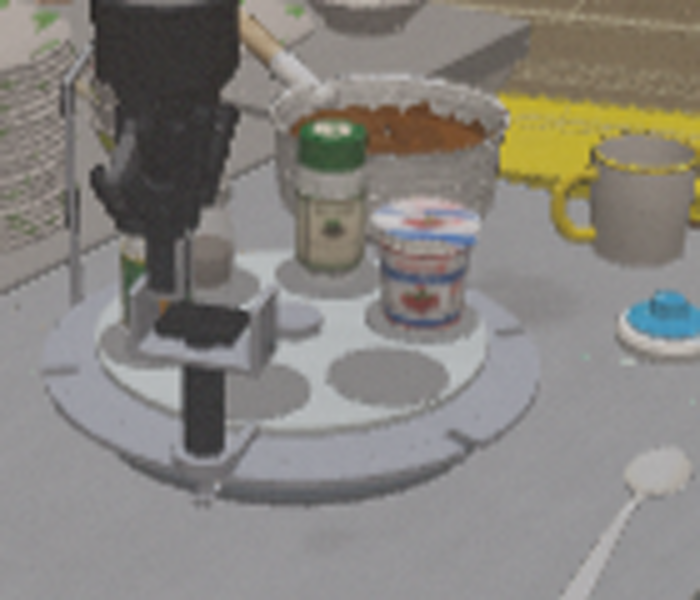

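Crop: the handle (205,455) is practically over the notch. I'll check the button height from depth, then continue in small steps.

```bash
python3 -m pendant '[[0.02,0,0,0,0,0.03,-1],[0.02,0,0,0,0,0.03,-1],[0.04,0,0,0,0,0.06,-1],[0.04,0,0,0,0,0.06,-1],[0.06,0,0,0,0,0.1,-1],[0.06,0,0,0,0,0.1,-1],[0.06,0,0,0,0,0.1,-1],[0.06,0,0,0,0,0.1,-1],[0.06,0,0,0,0,0.1,-1],[0.06,0,0,0,0,0.1,-1]]'
cat > b.py <<'E'
from m import *
for c in("scene","top"):
    im,d=manip.camera(c); P=cloud(c,d)
    r=manip.trace("button_top",c)
    ok=(d>0)&(np.hypot(P[...,0]-.564,P[...,1]-.074)<.05)&(P[...,2]>.11)&(P[...,2]<.15)
    if r: q=P[r[0]["pixels"]&ok]; print(c,r[0]["p"],len(q),np.median(q,0).round(4),np.percentile(q[:,2],[10,25,75,90]).round(4))
    q=P[ok&(im.max(-1)<70)]; print(c,"dark",len(q),np.median(q,0).round(4),np.percentile(q[:,2],[10,25,75,90]).round(4))
cv2.imwrite("pics/top_last.png",im[:,:,::-1])
o=manip.get_obs(); print(o["clock"],o["position"],o["ft_force"],o["torque"])
E
python3 b.py
```

```text
clock: 12.5
position: [0.5843, 0.0789, 0.1613]
ee_rot: [0.997, 0.082, 0.0, 0.0]
ft_force: [-0.0, 0.0, -0.3]
grip_width: -0.001
grasp_force: 0.0
scene 0.51 136 [0.5616 0.0841 0.1399] [0.1331 0.1366 0.1407 0.1411]
scene dark 123 [0.5604 0.0849 0.1399] [0.1338 0.1379 0.1407 0.1411]
  return _methods._mean(a, axis=axis, dtype=dtype,
  ret = um.true_divide(
Traceback (most recent call last):
  File "b.py", line 7, in <module>
    q=P[ok&(im.max(-1)<70)]; print(c,"dark",len(q),np.median(q,0).round(4),np.percentile(q[:,2],[10,25,75,90]).round(4))
                                                                           ~~~~~~~~~~~~~^^^^^^^^^^^^^^^^^^^^^^
IndexError: index -1 is out of bounds for axis 0 with size 0
```

Button top is at 0.140, so it is fully up. Backing off the cheek, lifting clear and moving aside for a final check.

```bash
python3 -m pendant '[[-0.15,0,0,0,0,0,-1],[-0.3,0,0,0,0,0,-1],[-0.3,0,-0.3,0,0,0,-1],[-0.3,0,-0.9,0,0,0,-1],[-0.3,0,-1.6,0,0,0,-1],[-0.8,0,-2,0,0,0,-1],[-1.6,0,-2,0,0,0,-1],[-2.4,0,-2,0,0,0,-1],[-2.8,0,-2,0,0,0,-1],[-2.8,0,-2,0,0,0,-1]]'
python3 b.py 2>&1 | grep -v "^ \|nix"
python3 - <<'E'
from m import *
im,d=manip.camera("top"); a=cv2.resize(im[100:260,190:350,::-1],(600,600),interpolation=2)
cv2.imwrite("pics/f_top.png",a)
for t in("salt_shaker","tub","pepper_jar"):
    r=manip.tip_of(t,"top"); p=at_z("top",r[0]["pixel"],.0535); print(t,p.round(3),np.degrees(np.arctan2(p[1]+.087,p[0]-.612)).round(1))
im,d=manip.camera("scene"); cv2.imwrite("pics/f_scene.png",cv2.resize(im[130:250,200:340,::-1],None,fx=5,fy=5,interpolation=2))
E
```

```text
clock: 13.95
position: [0.4459, 0.056, 0.2627]
ee_rot: [0.997, 0.081, 0.001, 0.001]
ft_force: [0.1, 0.0, -0.5]
grip_width: 0.0
grasp_force: 0.0
scene 0.66 118 [0.5586 0.0836 0.1398] [0.1343 0.1377 0.1407 0.1413]
scene dark 123 [0.5601 0.0841 0.1398] [0.134  0.1377 0.1407 0.1412]
top 0.53 116 [0.5703 0.078  0.1389] [0.1334 0.1362 0.1419 0.1441]
top dark 127 [0.5716 0.0783 0.1391] [0.1335 0.1364 0.1421 0.1443]
14.15 [0.44693795 0.05641233 0.26157554] [-0.35010244  0.50086939 -0.03124618] [ 0.04501367  0.04290772 -0.0524605 ]
salt_shaker [ 0.704 -0.101  0.054] -8.7
tub [ 0.56  -0.148  0.054] -130.5
pepper_jar [ 0.641 -0.169  0.054] -70.8
```

View pics/f_top.png

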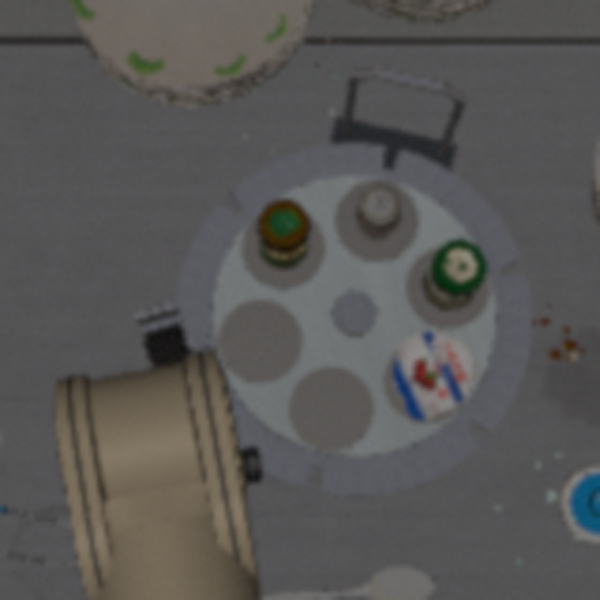

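View pics/f_scene.png

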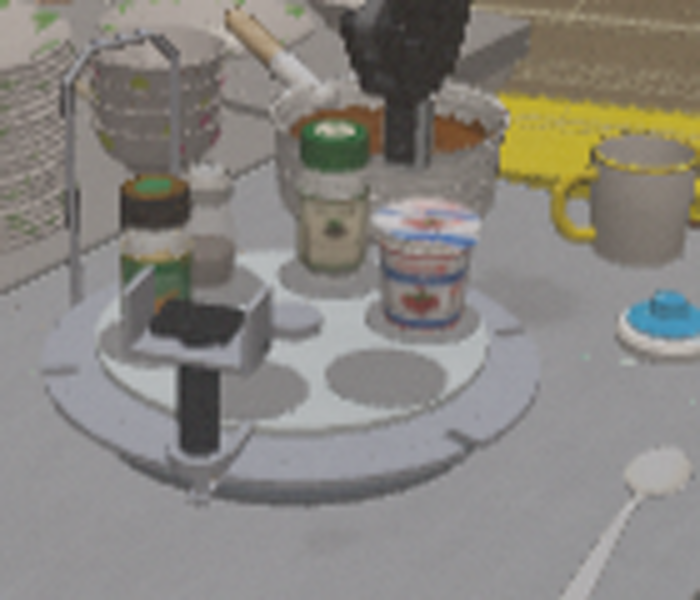

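The top picture shows the shaker (380,207) at the arch (395,150) with every jar on its seat. The scene crop shows the button up (195,322), and both cameras put it at 0.139–0.140 m.

```bash
python3 -c "
from workcell import manip
print(manip.hand_in())"
```

```text
the job is handed in; nothing more can be done
None
```

The table was turned one hole clockwise, the salt shaker is at the arch, the plunger is fully up and locked in that hole, and the job is handed in.

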